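# Post the used insect-trap panel into the disposal box

### The job

Push the used yellow insect-trap panel that lies on the disposal box's feed table through the slot, narrow end first, until it is right inside and drops into the box. The slot is hardly wider than the panel and its plate may be clamped a little off the middle, so find it and ease the panel in gently without forcing it, and leave the potted lavenders and the bowl where they are.

Things in the scene. Friction and masses are not known exactly. Their poses are not given: they have to be found in the camera images.
- box_mouth (a point): Point on the grey disposal box (fixed to the bench): on its feed table's surface, mid-width of the box, under the slot plate's front face. Its x points into the box (the pushing direction), y left along the slot plate, z up. Feed table: bare level rimless board, 120 mm above the bench, y -130 to 130, x -250 to 73 mm, going on level under the slot plate as an inner ledge.
- box_front (a point): 34 mm above box_mouth, level with the top of the dark slot plate (8 mm thick, x 0 to 8 from box_mouth). At table level the plate has a slot 104 wide, 10 mm high; in its middle a notch 52 mm wide runs open to the top, letting shut fingers follow the panel. The plate (slot and notch together) is clamped up to 8 mm left or right of this point: not reported, see it or feel the notch's flanks.
- box_ledge (a point): Inner edge of the ledge, mid-width, 73 mm in x from box_mouth, at table level. A level panel tips off here once its middle passes, its tail then 18 mm past the plate's front face, into the well behind: x 73 to 216, 180 mm wide, floor 8 mm above bench. Box frame behind plate: x 8 to 14, opening 132 wide. Clear roof (150 to 154 above bench) is cut out for fingers: 80 wide, up to x = 72.
- trap_mid (a point): Centre (half-way up) of the loose yellow rigid panel: 110 mm long (x), 100 wide (y), 6 thick, about 70 g, corners cut 2 mm. Lies flat on the feed table, its x axis towards the slot but up to 0.4 rad askew; the end with the small black hole (-x) is the tail. Too wide to grasp across: push it by its edges, never with more than 30 N. Fits the slot only with a 100 mm end foremost.
- pot_a: Black pot with lavender, 122 mm across, 110 mm high, plant to about 270 mm; loose bystander on the bench to the left of the box. Origin: centre of its underside.
- pot_b: The same, to the right of the box.
- bowl: White bowl, 140 mm across, 50 mm high, bystander on the bench to the left and nearer to the robot. Origin: centre of its underside.
Mind the look-alikes: they are no part of the job. What is shaped like the part that bears trap_mid but brown or purple is not meant.

How it is judged:
On the way:
1. the panel lies flat on the table with its front end squarely in the slot, at least 10 mm past the front face of the slot plate (x of trap_mid in the frame of box_mouth between -0.045 and 0.04 m and z of trap_mid in the frame of box_mouth between -0.004 and 0.01 m and angle between the x axis of trap_mid and the x axis of box_mouth, either way round below 0.25 rad and angle between trap_mid's own z axis and vertical below 0.12 rad), for 0.1 s.
At the end, for the whole second after the job is handed in: The panel lies at rest in the box's receiving well: its centre between 73 and 216 mm behind the front face of the slot plate, within 90 mm of the box's middle and at least 40 mm below the feed table's surface (x of trap_mid in the frame of box_mouth between 0.073 and 0.216 m and y of trap_mid in the frame of box_mouth between -0.09 and 0.09 m and z of trap_mid in the frame of box_mouth below -0.04 m and linear speed of trap below 0.03 m/s); the robot touches nothing.
It fails at once if the panel is pressed by the fingers with more than 30 N (contact force between the fingers and trap above 30 N).
It fails at once if a pot or the bowl is shifted by more than 20 mm (distance of any of pot_a, pot_b, bowl from where it was at the start of the episode above 0.02 m).
It also fails if it takes over 72 s, if anything falls off the work surface, if the arm or the gripper's body presses on something with over 40 N, if the wrist force passes 120 N, or if a joint passes its speed limit or range.

### The arm

A 6-joint arm with a two-finger parallel gripper is mounted at the origin on the work surface. World frame = base frame: x ahead of the robot, y to its left, z up, the work surface at z = 0. Lengths are in m, angles in rad, forces in N, time in s.
With the tool pointing down it reaches from about 0.425 to 0.925 m from the base axis. Payload 12.5 kg.
Tool frame: the origin (TCP) lies at the very end of the fingers, on their centre line; the grasp point (between the pads) lies 19 mm behind it; z points along the fingers, y is the direction in which the jaws open and shut (so a half turn about z gives the same grasp; the last joint's range is limited). The gripper opens to 85 mm and grips with 20 to 120 N. Pads are 22 mm wide; open, the fingers measure 114 mm over their backs; the gripper's body (76 mm by 85 mm) begins 54 mm behind the grasp point. The pads swing forward as they close: fully open they stand 13 mm farther back than shut.
Start: joints at [-1.388, 0.491, 1.559, -0, 1.092, -0.106], TCP at [0.178, -0.599, 0.231] pointing down, gripper open.
Joint ranges: [-3.1, 3.1], [-0.84, 2.19], [0.05, 2.79], [-1.13, 4.28], [0.06, 2.93], [-2.69, 2.69]. Speed limits (rad/s): [2.22, 2.22, 2.79, 3.14, 3.14, 3.14].

### API

Orientations are given as a rotation vector (axis times angle).
In Python, from plant import arm gives the robot as it stands.
- The arm moves only by the tool drive_tool, never from a script. Its argument "commands" is a list that holds one entry, the list of rows, each a list of 4 numbers: the shift along the tool's x, y, z in m, then the turn about the tool's z in rad. A call has 1 to 12 rows; each row is the pose to reach, as a shift and turn from the pose commanded when the call began, along the tool's axes at that moment; what a row does not reach only later rows make up. A row lasts 1/12 s, in which the tool goes at most 41.7 mm and 7.16 degrees, less where a joint would pass 70% of its speed; a pose out of reach is approached as far as the arm can. A call with a gripper value outside its range is refused whole. "hand" is the finger opening in m, from 0 to 0.0854, set as the call begins (left out, the last holds). The fingers move at their own pace and stop on an object; "grip_force" is the grip in N (left out, the last holds). Time passes only in rows, so rows that repeat a pose let the fingers close. It gives the time, the measured TCP pose, the force and the opening at its end, in the units of the state.
- arm.sense(): the state, without advancing time (a new reading comes with each control period).
- arm.capture(name): name is "scene" or "top" or "wrist"; returns a dict with "image" (400x640x3 uint8, blue, green, red), "vertical_fov" (degrees; the focal length in pixels is half the picture's height over the tangent of half this angle, whatever the lens; pixels are square), "cx", "cy" (the principal point, pixels), "position" and "orientation" of the camera in the world; the wrist camera has in their place "hand_eye" (4x4, takes a point from camera to tool coordinates, whose origin is the TCP and whose axes are the flange's). Camera axes: x right, y down, z forward; pixel columns grow to the right and rows downward; lengths in m; the calibration is good to about 2 mm. A picture is of the moment at which its call begins: read the wrist's pose just before it. There is no depth.
- arm.job_done(): hands the job in, once; it reports no verdict.
The state is a dict: "time": time; "qpos": joint angles; "qvel": joint speeds; "joint_efforts": joint torques, N m; "tool_pos": TCP position; "orientation": TCP orientation; "ft_force": force on the tool from outside, world axes, zero at the start; "torque": the same for the moment, N m; "gripper_width": finger opening in m.
Only numpy, scipy, OpenCV 4.12 (cv2) and the standard library are available. Lean on these libraries where they do the work, as an engineer would, in place of code of your own. Each camera call takes 0.05 s, during which the arm holds its last target.

## Working session

There is one attempt and no reset: what is moved stays moved. The work goes in short steps, Python scripts to look and compute and a tool call to move; the robot and the scene stay as the last step left them, time stands still between calls to the robot, and variables do not carry over. Pictures are saved under pics/ and viewed, and the job is handed in when it is done.

Besides the shell and the picture viewer there is one more tool, called by a JSON object that holds its "name" and its "arguments". drive_tool: Moves the arm, as the interface text tells. Its arguments: {"type":"object","properties":{"commands":{"type":"array"},"hand":{"type":"number"},"grip_force":{"type":"number"}},"required":["commands"]}

```bash
ls; mkdir -p pics; cat > h.py <<'E'
import numpy as np,cv2
from scipy.spatial.transform import Rotation as R
from plant import arm
def rot(o):
    o=np.array(o,float)
    if o.shape==(3,3): return o
    return R.from_rotvec(o).as_matrix() if o.size==3 else R.from_quat(o).as_matrix()
def cap(n,f):
    c=arm.capture(n); cv2.imwrite('pics/'+f+'.png',c['image'])
    import pickle; pickle.dump(c,open('pics/'+f+'.pkl','wb')); return c
def ray(c,u,v,T=None):
    f=200/np.tan(np.radians(c['vertical_fov'])/2)
    d=np.array([(u-c['cx'])/f,(v-c['cy'])/f,1.])
    if T is None: return np.array(c['position']),rot(c['orientation'])@d
    return T[:3,3],T[:3,:3]@d
def at(c,u,v,z,T=None):
    p,d=ray(c,u,v,T); return p+d*(z-p[2])/d[2]
def proj(c,P):
    f=200/np.tan(np.radians(c['vertical_fov'])/2)
    q=rot(c['orientation']).T@(np.array(P)-np.array(c['position']))
    return c['cx']+f*q[0]/q[2],c['cy']+f*q[1]/q[2]
E
python3 - <<'E'
from h import *
for n in ('scene','top'):
    c=cap(n,n+'0'); print({k:v for k,v in c.items() if k!='image'})
print(arm.sense())
E
```

```text
pics
{'vertical_fov': 54.559885956883704, 'cx': 312.8794640207539, 'cy': 199.31460868500193, 'position': array([ 1.26024336, -0.00799667,  0.68392892]), 'orientation': array([-1.70266297, -1.65275717,  0.82928886])}
{'vertical_fov': 44.62352025120139, 'cx': 329.55852706632254, 'cy': 198.99376275400604, 'position': array([ 0.33906117, -0.02025658,  1.53762124]), 'orientation': array([-2.12037411,  2.15545167, -0.14418779])}
{'time': 0.1, 'qpos': array([-1.38761542e+00,  4.91472755e-01,  1.55938073e+00,  2.05711739e-05,
        1.09169853e+00, -1.05607921e-01]), 'qvel': array([-0.00105461, -0.00102154, -0.00050206, -0.00152637,  0.00109652,
        0.0005216 ]), 'joint_efforts': array([ 2.55121209e-03, -6.19447160e+01, -2.62024033e+01, -1.52198022e-04,
        2.93517180e-03,  8.43613435e-06]), 'tool_pos': array([ 0.17798052, -0.59891964,  0.23080533]), 'orientation': array([-3.10795160e+00, -4.51900947e-01,  2.97794770e-05]), 'ft_force': array([ 0.96054185, -1.20786045, -0.66106794]), 'torque': array([-0.00866944,  0.01098487,  0.03664812]), 'gripper_width': 0.08547068086120127}
```

View pics/scene0.png

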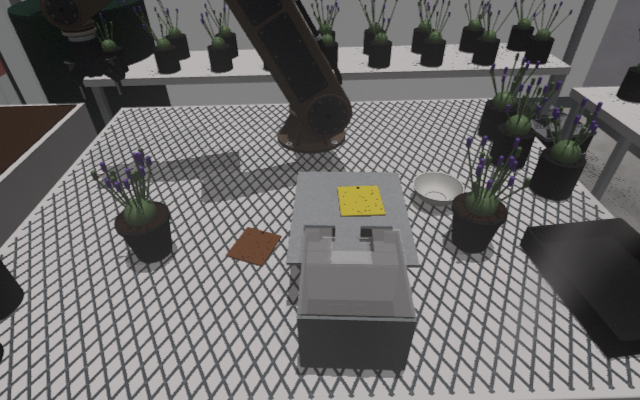

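View pics/top0.png

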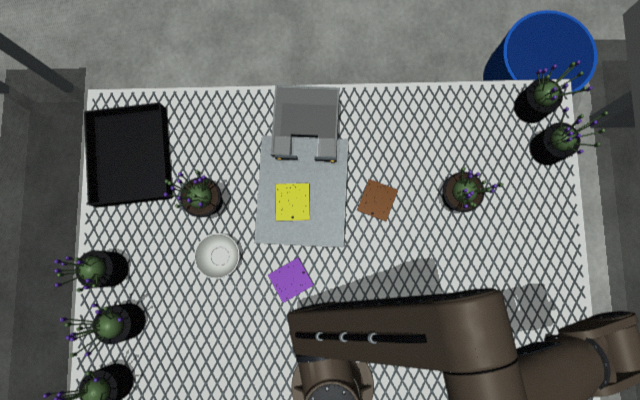

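```bash
python3 - <<'E'
import cv2
i=cv2.imread('pics/top0.png');cv2.imwrite('pics/top0c.png',cv2.resize(i[120:255,245:360],None,fx=5,fy=4.4*5/4.4/1.13,interpolation=cv2.INTER_CUBIC)) if 0 else cv2.imwrite('pics/top0c.png',cv2.resize(i[130:250,245:360],None,fx=5,fy=5,interpolation=cv2.INTER_CUBIC))
i=cv2.imread('pics/scene0.png');cv2.imwrite('pics/scene0c.png',cv2.resize(i[165:285,280:430],None,fx=5,fy=5,interpolation=cv2.INTER_CUBIC))
E
```

```text
(no output)
```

View pics/top0c.png

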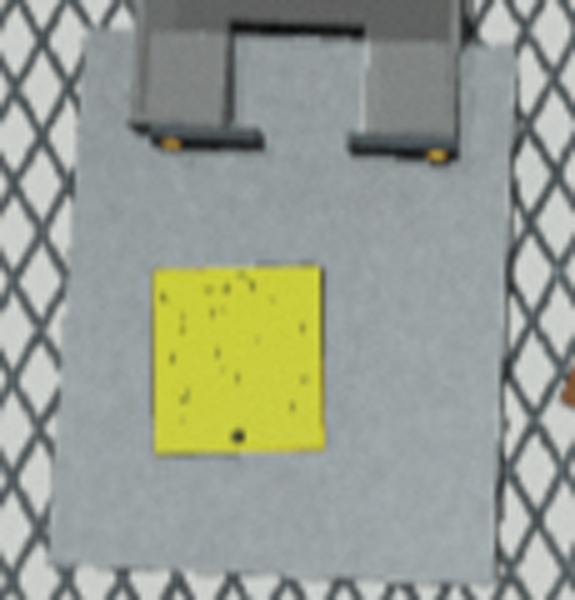

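View pics/scene0c.png

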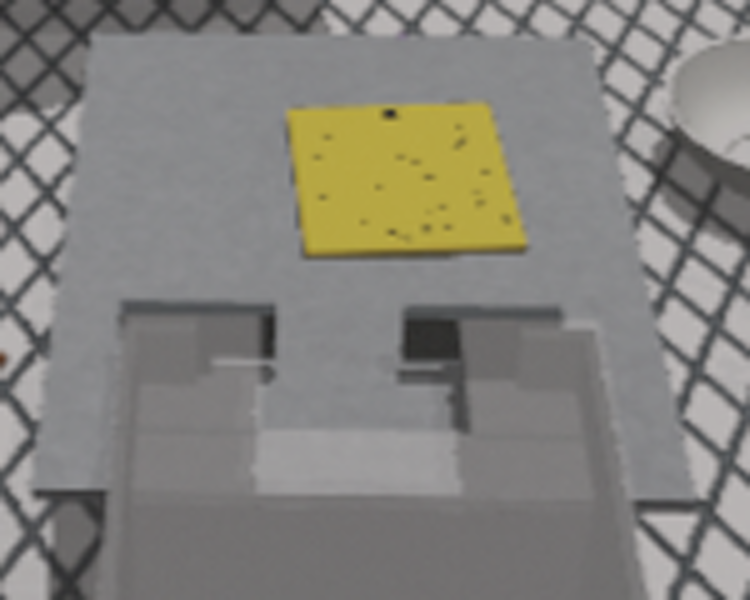

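```bash
python3 - <<'E'
from h import *
import pickle
c=pickle.load(open('pics/top0.pkl','rb')); s=pickle.load(open('pics/scene0.pkl','rb'))
T=lambda u,v,z:at(c,u/5+245-.4,v/5+130-.4,z)[:2].round(4)
S=lambda u,v,z:at(s,u/5+280-.4,v/5+165-.4,z)[:2].round(4)
print('table top',*[T(*p,.12) for p in((50,568),(495,580),(517,42),(85,28))])
print('table scn',*[S(*p,.12) for p in((596,40),(93,37),(35,492),(692,503))])
print('panel top',*[T(*p,.126) for p in((153,268),(322,265),(324,447),(154,453),(238,436))])
print('panel scn',*[S(*p,.126) for p in((527,247),(305,252),(288,110),(490,103),(390,113))])
print('notch top',*[T(*p,.154) for p in((263,130),(350,135),(263,148),(350,153),(133,125),(458,133))])
print('notch scn',*[S(*p,.154) for p in((403,308),(275,303),(562,309),(121,302))])
E
```

```text
table top [0.425  0.2176] [ 0.4138 -0.041 ] [ 0.7349 -0.0604] [0.7486 0.199 ]
table scn [0.4291 0.2217] [ 0.4138 -0.0389] [ 0.7339 -0.0588] [0.7492 0.196 ]
panel top [0.6001 0.1571] [0.6001 0.0574] [0.4923 0.0572] [0.4905 0.1564] [0.4996 0.1073]
panel scn [0.6004 0.1565] [0.5996 0.0575] [0.4917 0.0576] [0.4904 0.1568] [0.4964 0.107 ]
notch top [0.6755 0.0895] [0.6715 0.0388] [0.6647 0.0895] [0.6608 0.0389] [0.6799 0.1653] [ 0.6715 -0.024 ]
notch scn [0.6699 0.0914] [0.6647 0.0395] [0.6731 0.1559] [ 0.6614 -0.0237]
```

```bash
python3 - <<'E'
from h import *
import pickle
c=pickle.load(open('pics/top0.pkl','rb')); s=pickle.load(open('pics/scene0.pkl','rb'))
print('pot_a',at(c,200,195,.11),at(s,479,207,.11)); print('pot_b',at(c,464,191,.11),at(s,143,215,.11))
print('bowl',at(c,217,256,.05),at(s,438,188,.05))
w=cap('wrist','w0'); print({k:v for k,v in w.items() if k!='image'})
i=c['image'];cv2.imwrite('pics/pa.png',cv2.resize(i[160:240,150:260],None,fx=5,fy=5))
E
```

```text
pot_a [0.57140368 0.383338   0.11      ] [0.56549093 0.38303845 0.11      ]
pot_b [ 0.56954884 -0.40014201  0.11      ] [ 0.56129073 -0.39893715  0.11      ]
bowl [0.39216931 0.34381094 0.05      ] [0.40617175 0.3422415  0.05      ]
{'vertical_fov': 66.1924165326984, 'cx': 316.7545773968739, 'cy': 198.3221671060401, 'hand_eye': array([[ 1.91993407e-04, -9.63468145e-01, -2.67822883e-01,
         6.74180394e-02],
       [ 9.99999437e-01, -9.44384995e-05,  1.05660047e-03,
        -2.89068026e-04],
       [-1.04329369e-03, -2.67822935e-01,  9.63467585e-01,
        -1.42072646e-01],
       [ 0.00000000e+00,  0.00000000e+00,  0.00000000e+00,
         1.00000000e+00]])}
```

View pics/pa.png

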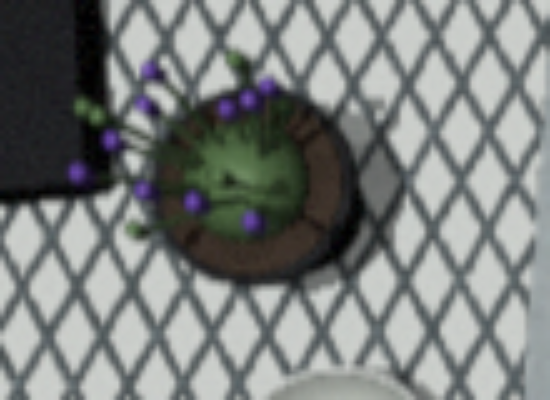

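View pics/w0.png

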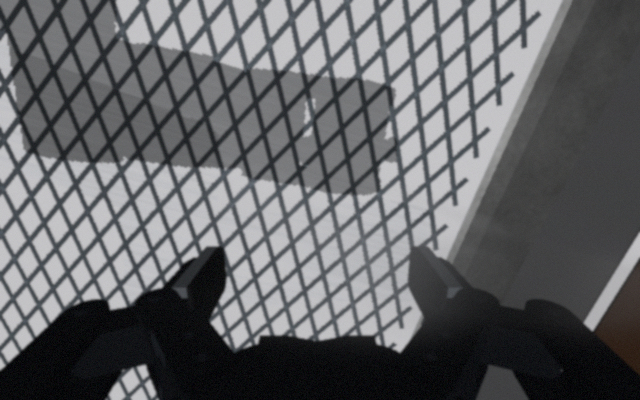

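```bash
cat >> h.py <<'E'
def plan(*P):
    s=arm.sense(); Rm=rot(s['orientation']); p=np.array(s['tool_pos']); yaw=np.arctan2(Rm[1,0],Rm[0,0])
    print('t',s['time'],'p',p.round(4),'yaw',round(yaw,4),'F',np.array(s['ft_force']).round(2),'w',round(s['gripper_width'],4))
    for q in P:
        d=Rm.T@(np.array(q[:3])-p); print(d.round(4), 'turn',round(yaw-q[3],4) if len(q)>3 else '')
E
python3 -c "
from h import *
plan((.34,-.36,.35,.1),(.45,.07,.30,-.058))"
```

```text
t 0.15 p [ 0.178  -0.5989  0.2309] yaw 0.2888 F [-0.61  0.38  0.1 ] w 0.0853
[ 0.2233 -0.183  -0.1189] turn 0.1888
[ 0.4513 -0.5638 -0.0686] turn 0.3468
```

{"name": "drive_tool", "arguments": {"commands": [[[0.0,0.0,-0.04,0],[0.02,-0.02,-0.08,0],[0.05,-0.04,-0.12,0.03],[0.08,-0.065,-0.12,0.06],[0.11,-0.09,-0.12,0.09],[0.14,-0.115,-0.12,0.12],[0.17,-0.14,-0.12,0.15],[0.2,-0.165,-0.12,0.18],[0.22,-0.19,-0.12,0.21],[0.24,-0.22,-0.12,0.24],[0.26,-0.25,-0.11,0.26],[0.28,-0.28,-0.11,0.28]]], "hand": 0.012}}

```text
time: 1.15
tool_pos: [0.3665, -0.2489, 0.3401]
orientation: [-3.14, -0.012, 0.002]
ft_force: [0.5, -0.9, 0.3]
gripper_width: 0.0122
```

```bash
python3 -c "
from h import *
plan((.45,.07,.30,-.058))"
```

```text
t 1.15 p [ 0.3665 -0.2489  0.3401] yaw 0.0077 F [ 0.53 -0.95  0.32] w 0.0122
[ 0.086  -0.3182  0.0403] turn 0.0657
```

{"name": "drive_tool", "arguments": {"commands": [[[0.01,-0.035,0.0,0.01],[0.02,-0.07,0.01,0.02],[0.03,-0.105,0.015,0.03],[0.04,-0.14,0.02,0.04],[0.05,-0.175,0.025,0.05],[0.06,-0.21,0.03,0.06],[0.07,-0.245,0.035,0.065],[0.08,-0.28,0.04,0.065],[0.085,-0.305,0.04,0.065],[0.086,-0.318,0.04,0.065],[0.086,-0.318,0.04,0.065],[0.086,-0.318,0.04,0.065]]]}}

```text
time: 2.15
tool_pos: [0.4497, 0.0681, 0.3011]
orientation: [3.14, -0.085, -0.001]
ft_force: [-0.3, -0.5, 0.0]
gripper_width: 0.0123
```

```bash
python3 -c "
from h import *
plan()
s=arm.sense();import pickle
c=cap('wrist','w1');pickle.dump(s,open('pics/w1s.pkl','wb'))
cv2.imwrite('pics/w1c.png',cv2.resize(c['image'][0:300,160:560],None,fx=2,fy=2,interpolation=cv2.INTER_CUBIC))"
```

```text
t 2.15 p [0.4497 0.0681 0.3011] yaw -0.0544 F [-0.32 -0.53  0.02] w 0.0123
```

View pics/w1c.png

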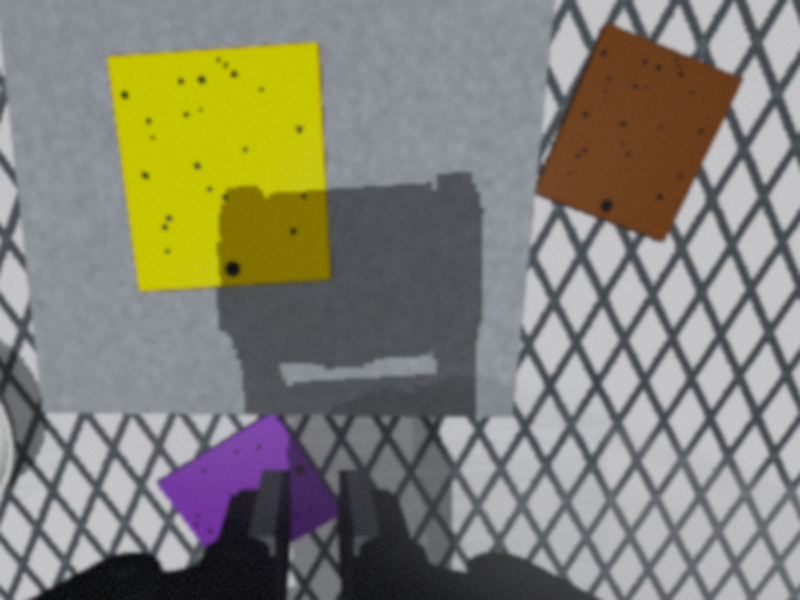

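{"name": "drive_tool", "arguments": {"commands": [[[0.03,0,0,0],[0.06,0,0,0],[0.09,0,0,0],[0.11,0,0,0],[0.12,0,0,0],[0.12,0,0,0],[0.12,0,0,0]]]}}

```text
time: 2.78
tool_pos: [0.569, 0.0603, 0.3009]
orientation: [3.14, -0.09, -0.002]
ft_force: [-0.9, -0.2, -0.6]
gripper_width: 0.0118
```

```bash
cat >> h.py <<'E'
def wT(s,c):
    T=np.eye(4);T[:3,:3]=rot(s['orientation']);T[:3,3]=s['tool_pos'];return T@np.array(c['hand_eye'])
E
python3 -c "
from h import *
import pickle
s=pickle.load(open('pics/w1s.pkl','rb'));c=pickle.load(open('pics/w1.pkl','rb'));T=wT(s,c)
for p in((108,57),(318,42),(330,278),(139,291)): print(at(c,p[0]/2+160-.25,p[1]/2-.25,.126,T).round(4))
print('near edge')
for p in((42,412),(515,417)): print(at(c,p[0]/2+160-.25,p[1]/2-.25,.12,T).round(4))
plan()
s=arm.sense()
c=cap('wrist','w2');pickle.dump(s,open('pics/w2s.pkl','wb'))
cv2.imwrite('pics/w2c.png',cv2.resize(c['image'][0:300,120:520],None,fx=2,fy=2,interpolation=cv2.INTER_CUBIC))"
```

```text
[0.5979 0.1557 0.126 ]
[0.5989 0.058  0.126 ]
[0.4913 0.0575 0.126 ]
[0.4901 0.1554 0.126 ]
near edge
[0.427  0.2189 0.12  ]
[ 0.4099 -0.041   0.12  ]
t 2.7833 p [0.569  0.0603 0.3009] yaw -0.0572 F [-0.93 -0.19 -0.61] w 0.0118
```

View pics/w2c.png

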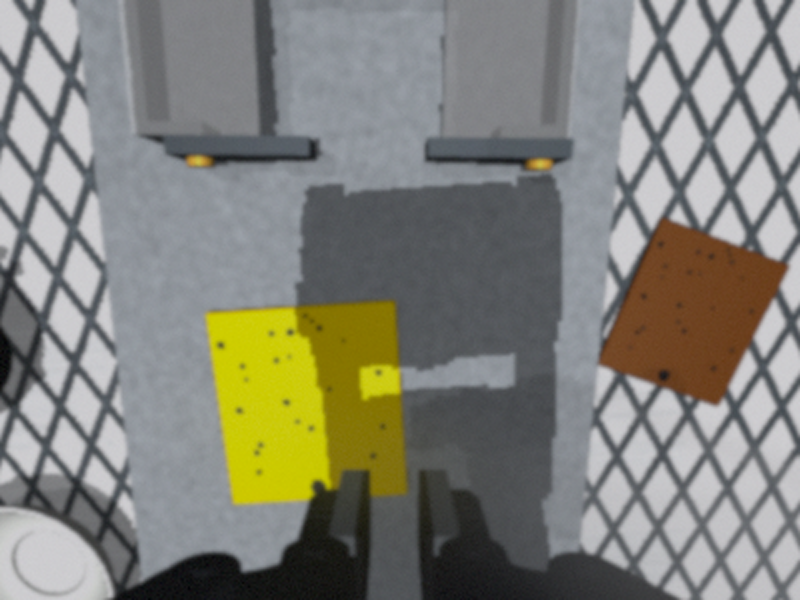

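```bash
python3 -c "
from h import *
import pickle
s=pickle.load(open('pics/w2s.pkl','rb'));c=pickle.load(open('pics/w2.pkl','rb'));T=wT(s,c)
f=lambda u,v,z:at(c,u/2+120-.25,v/2-.25,z,T)[:2].round(4)
print('front notch',f(308,158,.154),f(427,160,.154),'outer',f(165,152,.154),f(573,159,.154))
print('panel',*[f(*p,.126) for p in((206,313),(395,300),(407,493),(234,504))])
print('table sides L',f(78,20,.12),f(140,560,.12),'R',f(632,20,.12),f(582,560,.12))
"
```

```text
front notch [0.6674 0.0925] [0.6636 0.0401] outer [0.6734 0.155 ] [ 0.6603 -0.0242]
panel [0.5988 0.1556] [0.5998 0.0578] [0.4921 0.0572] [0.491  0.1548]
table sides L [0.7371 0.198 ] [0.4556 0.2165] R [ 0.7225 -0.0599] [ 0.4405 -0.0437]
```

```bash
python3 -c "
from h import *
plan((.552,.187,.22,1.509))"
```

```text
t 2.8333 p [0.5687 0.0606 0.3012] yaw -0.0569 F [ 0.03 -0.01  0.83] w 0.0117
[-0.0238 -0.1253  0.0812] turn -1.5659
```

{"name": "drive_tool", "arguments": {"commands": [[[-0.002,-0.01,0,-0.12],[-0.004,-0.02,0,-0.24],[-0.006,-0.03,0.0,-0.36],[-0.008,-0.045,0.0,-0.48],[-0.01,-0.06,0.0,-0.6],[-0.012,-0.075,0.0,-0.72],[-0.014,-0.09,0.0,-0.84],[-0.018,-0.105,0.01,-0.96],[-0.02,-0.115,0.03,-1.08],[-0.022,-0.125,0.05,-1.2],[-0.024,-0.125,0.07,-1.32],[-0.024,-0.125,0.081,-1.44]]]}}

```text
time: 3.83
tool_pos: [0.5506, 0.1874, 0.2189]
orientation: [-2.411, -2.012, 0.003]
ft_force: [-0.4, -0.6, -0.4]
gripper_width: 0.0123
```

```bash
python3 -c "
from h import *
plan((.552,.187,.128,1.509))"
```

```text
t 3.8333 p [0.5506 0.1874 0.2189] yaw 1.3909 F [-0.41 -0.64 -0.41] w 0.0123
[-0.0001  0.0017  0.0909] turn -0.1181
```

{"name": "drive_tool", "arguments": {"commands": [[[0,0.002,0.03,-0.06],[0,0.002,0.06,-0.118],[0,0.002,0.08,-0.118],[0,0.002,0.09,-0.118],[0,0.002,0.092,-0.118],[0,0.002,0.094,-0.118],[0,0.002,0.096,-0.118],[0,0.002,0.096,-0.118]]]}}

```text
time: 4.5
tool_pos: [0.555, 0.1869, 0.1253]
orientation: [2.296, 2.143, 0.002]
ft_force: [0.4, 1.1, -0.1]
gripper_width: 0.0117
```

```bash
python3 -c "
from h import *
plan((.5488,.1344,.1225,1.509))
cap('scene','s1');c=cap('wrist','w3')"
```

```text
t 4.5 p [0.555  0.1869 0.1253] yaw 1.5017 F [ 0.44  1.11 -0.11] w 0.0117
[-0.0528 -0.0026  0.0027] turn -0.0073
```

View pics/s1.png

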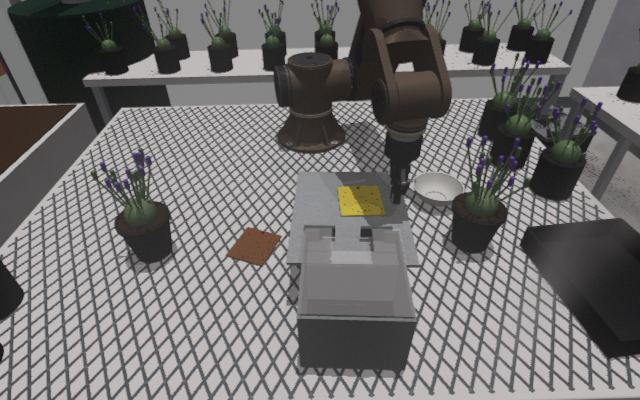

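{"name": "drive_tool", "arguments": {"commands": [[[0,-0.002,0.001,-0.007],[0,-0.002,0.002,-0.007],[0,-0.002,0.002,-0.007],[0,-0.002,0.002,-0.007]]]}}

```text
time: 4.93
tool_pos: [0.5527, 0.1869, 0.1223]
orientation: [2.289, 2.151, -0.0]
ft_force: [0.5, 0.2, 0.4]
gripper_width: 0.012
```

```bash
python3 -c "
from h import *
plan((.5488,.1344,.1225,1.509))
for i in range(3):
    c=cap('wrist','w3')
    s=arm.sense(); print(s['tool_pos'],s['ft_force'])
"
```

```text
t 4.9333 p [0.5527 0.1869 0.1223] yaw 1.5088 F [0.46 0.2  0.36] w 0.012
[-0.0527 -0.0006 -0.0002] turn -0.0002
[0.55274376 0.18695835 0.12228619] [ 0.08793367  0.71708876 -0.07571239]
[0.55275882 0.18694208 0.12227459] [0.15246278 0.64287979 0.23252787]
[0.55276233 0.18693868 0.12226688] [-0.5046966   0.03151673  0.62235545]
```

View pics/w3.png

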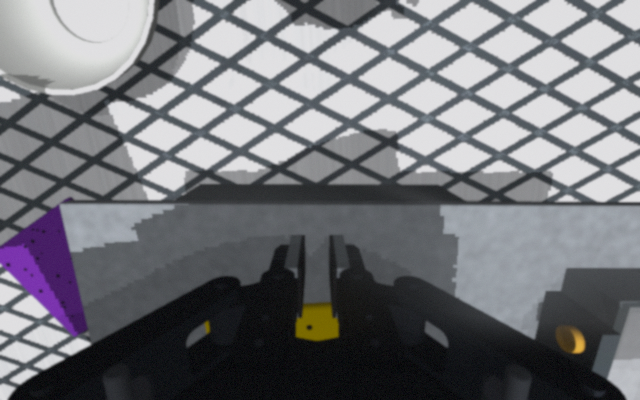

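{"name": "drive_tool", "arguments": {"commands": [[[-0.006,0,0,0],[-0.012,0,0,0],[-0.015,0,0,0],[-0.018,0,0,0],[-0.021,0,0,0],[-0.024,0,0,0],[-0.027,0,0,0],[-0.03,0,0,0],[-0.033,0,0,0],[-0.036,0,0,0],[-0.039,0,0,0],[-0.042,0,0,0]]]}}

```text
time: 6.08
tool_pos: [0.5501, 0.1447, 0.1223]
orientation: [2.289, 2.152, -0.0]
ft_force: [-0.4, 0.4, -0.4]
gripper_width: 0.0118
```

{"name": "drive_tool", "arguments": {"commands": [[[-0.002,0,0,0],[-0.003,0,0,0],[-0.003,0,0,0]]]}}

```text
time: 6.33
tool_pos: [0.5499, 0.1418, 0.1222]
orientation: [2.289, 2.151, -0.0]
ft_force: [0.5, 0.2, -0.5]
gripper_width: 0.0122
```

```bash
python3 -c "
from h import *
plan((.5488,.1344,.1225,1.509))
c=cap('scene','s2');
cv2.imwrite('pics/s2c.png',cv2.resize(c['image'][165:285,280:430],None,fx=5,fy=5,interpolation=cv2.INTER_CUBIC))
"
```

```text
t 6.3333 p [0.5499 0.1418 0.1222] yaw 1.5086 F [ 0.55  0.23 -0.54] w 0.0122
[-0.0075 -0.0007 -0.0003] turn -0.0004
```

View pics/s2c.png

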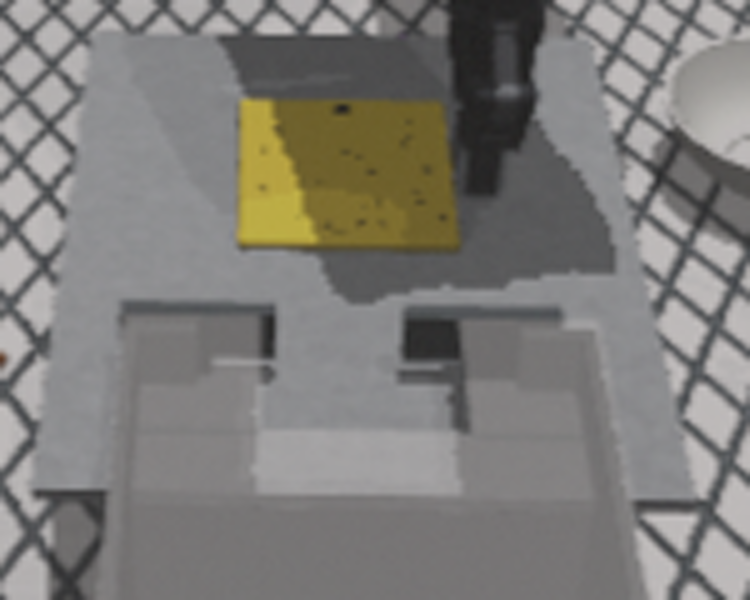

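```bash
cat >> h.py <<'E'
S0=np.array([.6655,.066]);YB=-.062
def panel(P):
    # corners FL,FR,RR,RL -> centre, yaw, in slot frame (origin S0, yaw YB)
    P=np.array(P)[:,:2];m=P.mean(0)
    v=(P[0]-P[3])+(P[1]-P[2]);w=(P[0]-P[1])+(P[3]-P[2])
    a1=np.arctan2(v[1],v[0]);a2=np.arctan2(-w[0],w[1])
    c,s=np.cos(YB),np.sin(YB);d=m-S0
    print('centre',m.round(4),'yaws',round(a1,4),round(a2,4),'rel',round((a1+a2)/2-YB,4),'slotframe',(c*d[0]+s*d[1]).round(4),(-s*d[0]+c*d[1]).round(4),'sizes',(np.linalg.norm(v)/2).round(4),(np.linalg.norm(w)/2).round(4))
E
python3 -c "
from h import *
import pickle
s=pickle.load(open('pics/s2.pkl','rb'))
S=lambda u,v,z:at(s,u/5+280-.4,v/5+165-.4,z)[:2].round(4)
panel([S(*p,.126) for p in((460,243),(238,244),(240,100),(441,103))])
panel([S(*p,.126) for p in((527,247),(305,252),(288,110),(490,103))])
print('notch',S(403,305,.154),S(275,301,.154))
"
```

```text
centre [0.5402 0.0806] yaws -0.056 -0.0536 rel 0.0072 slotframe -0.126 0.0069 sizes 0.109 0.0989
centre [0.5455 0.1071] yaws -0.0018 0.0025 rel 0.0623 slotframe -0.1223 0.0336 sizes 0.109 0.0991
notch [0.6681 0.0916] [0.6634 0.0395]
```

{"name": "drive_tool", "arguments": {"commands": [[[-0.002,0,0,0],[-0.004,0,0,0],[-0.006,0,0,0],[-0.007,0,0,0],[-0.007,0,0,0],[-0.007,0,0,0]]]}}

```text
time: 6.88
tool_pos: [0.5495, 0.1349, 0.1222]
orientation: [2.289, 2.151, -0.0]
ft_force: [-0.6, -0.2, -0.1]
gripper_width: 0.0122
```

{"name": "drive_tool", "arguments": {"commands": [[[0.01,0,0,0],[0.03,0,0,0],[0.045,0,-0.03,0],[0.045,0,-0.06,0.1],[0.045,-0.0,-0.09,0.22],[0.045,-0.0,-0.11,0.34],[0.045,-0.0,-0.12,0.46],[0.045,-0.0,-0.12,0.58],[0.045,-0.0,-0.12,0.7],[0.045,-0.0,-0.12,0.82],[0.045,-0.0,-0.12,0.94],[0.045,-0.0,-0.12,1.06]]]}}

```text
time: 7.88
tool_pos: [0.5522, 0.1807, 0.2423]
orientation: [3.065, 0.69, 0.0]
ft_force: [-0.5, -0.2, -0.2]
gripper_width: 0.0121
```

```bash
python3 -c "
from h import *
plan((.45,.08,.28,-.062))
"
```

```text
t 7.8833 p [0.5522 0.1807 0.2423] yaw 0.4432 F [-0.51 -0.2  -0.22] w 0.0121
[-0.1355  0.0472 -0.0377] turn 0.5052
```

{"name": "drive_tool", "arguments": {"commands": [[[-0.01,0.01,-0.02,0.12],[-0.025,0.03,-0.04,0.24],[-0.04,0.05,-0.06,0.36],[-0.055,0.07,-0.08,0.45],[-0.067,0.085,-0.098,0.505],[-0.067,0.091,-0.098,0.505],[-0.067,0.091,-0.098,0.505],[-0.067,0.091,-0.098,0.505]]]}}

```text
time: 8.55
tool_pos: [0.5314, 0.0695, 0.3395]
orientation: [-3.14, 0.087, 0.001]
ft_force: [0.8, -0.6, 0.7]
gripper_width: 0.0118
```

```bash
python3 -c "
from h import *
import pickle
plan()
s=arm.sense()
c=cap('wrist','w4');pickle.dump(s,open('pics/w4s.pkl','wb'))
cv2.imwrite('pics/w4c.png',cv2.resize(c['image'][0:270,160:480],None,fx=2.2,fy=2.2,interpolation=cv2.INTER_CUBIC))"
```

```text
t 8.55 p [0.5314 0.0695 0.3395] yaw -0.0551 F [ 0.76 -0.63  0.66] w 0.0118
```

View pics/w4c.png

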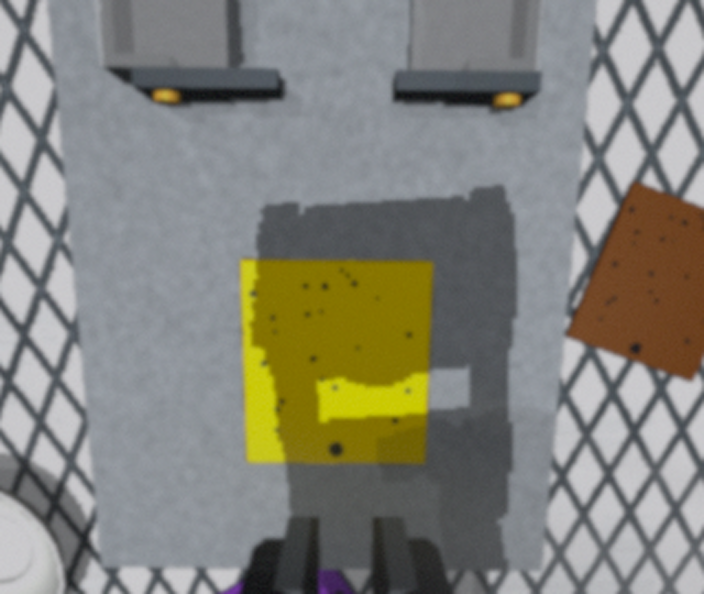

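```bash
python3 -c "
from h import *
import pickle
s=pickle.load(open('pics/w4s.pkl','rb'));c=pickle.load(open('pics/w4.pkl','rb'));T=wT(s,c)
f=lambda u,v,z:at(c,u/2.2+160-.27,v/2.2-.27,z,T)[:2].round(4)
a=f(279,90,.154);b=f(396,92,.154);print('notch',a,b,(a+b)/2,'outer',f(130,81,.154),f(540,84,.154))
print(f(131,86,.154),f(540,95,.154))
P=[f(*p,.126) for p in((240,259),(434,261),(425,464),(247,463))];print(*P);panel(P)
print('sides',f(52,30,.12),f(100,555,.12),f(594,30,.12),f(544,555,.12))
"
```

```text
notch [0.6677 0.0912] [0.6641 0.0397] [0.6659  0.06545] outer [0.6748 0.1562] [ 0.6638 -0.0236]
[0.6728 0.156 ] [ 0.6594 -0.0237]
[0.5967 0.1195] [0.5903 0.0209] [0.4819 0.028 ] [0.488  0.1262]
centre [0.5392 0.0736] yaws -0.0635 -0.0634 rel -0.0015 slotframe -0.1265 -0.0002 sizes 0.1088 0.0986
sides [0.7066 0.1995] [0.4346 0.2182] [ 0.6925 -0.0581] [ 0.4203 -0.0408]
```

```bash
python3 -c "
from h import *
plan((.458,.0788,.20,-.0625),(.458,.0788,.122,-.0625))
"
```

```text
t 8.6 p [0.5313 0.0698 0.3391] yaw -0.0547 F [ 0.52  0.04 -0.28] w 0.0123
[-0.0734 -0.005   0.1392] turn 0.0078
[-0.0733 -0.005   0.2172] turn 0.0078
```

{"name": "drive_tool", "arguments": {"commands": [[[-0.03,-0.002,0.02,0.008],[-0.06,-0.005,0.05,0.008],[-0.073,-0.005,0.08,0.008],[-0.073,-0.005,0.11,0.008],[-0.073,-0.005,0.14,0.008],[-0.073,-0.005,0.17,0.008],[-0.073,-0.005,0.19,0.008],[-0.073,-0.005,0.205,0.008],[-0.073,-0.005,0.212,0.008],[-0.073,-0.005,0.213,0.008],[-0.073,-0.005,0.213,0.008]]]}}

```text
time: 9.52
tool_pos: [0.4587, 0.0785, 0.127]
orientation: [3.14, -0.099, -0.002]
ft_force: [0.4, 0.2, 0.0]
gripper_width: 0.0118
```

```bash
python3 -c "
from h import *
plan((.458,.0788,.122,-.0625))
"
```

```text
t 9.5167 p [0.4587 0.0785 0.127 ] yaw -0.0631 F [0.41 0.24 0.03] w 0.0118
[-0.0008 -0.0003  0.005 ] turn -0.0006
```

{"name": "drive_tool", "arguments": {"commands": [[[0,0,0.004,0],[0.003,0,0.005,0],[0.008,0,0.005,0],[0.012,0,0.005,0],[0.016,0,0.005,0],[0.02,0,0.005,0],[0.025,0,0.005,0],[0.03,0,0.005,0],[0.035,0,0.005,0],[0.04,0,0.005,0],[0.045,0,0.005,0],[0.05,0,0.005,0]]]}}

```text
time: 10.52
tool_pos: [0.5092, 0.0747, 0.1222]
orientation: [3.14, -0.101, -0.0]
ft_force: [-0.7, 1.1, 0.8]
gripper_width: 0.0117
```

{"name": "drive_tool", "arguments": {"commands": [[[0.005,0,0,0],[0.01,0,0,0],[0.015,0,0,0],[0.019,0,0,0],[0.022,0,0,0],[0.023,0,0,0],[0.023,0,0,0],[0.023,0,0,0]]]}}

```text
time: 11.18
tool_pos: [0.5316, 0.0733, 0.1222]
orientation: [3.14, -0.101, -0.0]
ft_force: [0.5, -0.0, -0.3]
gripper_width: 0.0118
```

```bash
python3 -c "
from h import *
import pickle
plan()
s=arm.sense()
c=cap('wrist','w5');pickle.dump(s,open('pics/w5s.pkl','wb'))
cv2.imwrite('pics/w5c.png',cv2.resize(c['image'],None,fx=1.25,fy=1.25,interpolation=cv2.INTER_CUBIC))
c=cap('scene','s5')
cv2.imwrite('pics/s5c.png',cv2.resize(c['image'][165:285,280:430],None,fx=5,fy=5,interpolation=cv2.INTER_CUBIC))
"
```

```text
t 11.1833 p [0.5316 0.0733 0.1222] yaw -0.0642 F [ 0.46 -0.01 -0.26] w 0.0118
```

View pics/w5c.png

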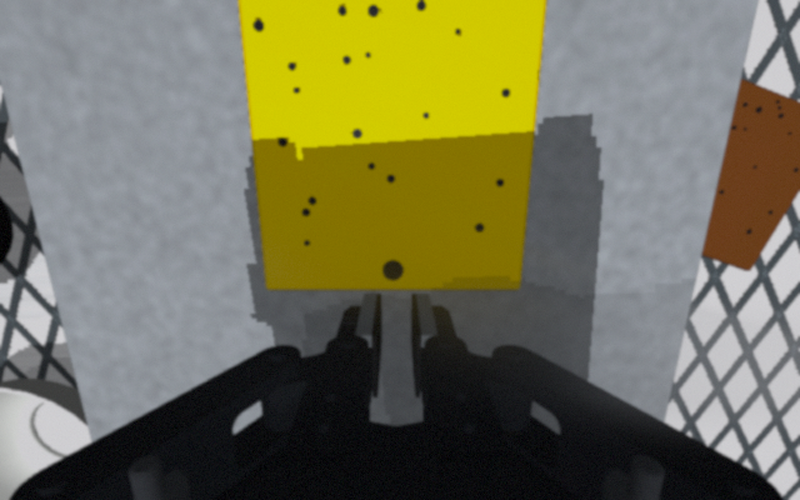

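View pics/s5c.png

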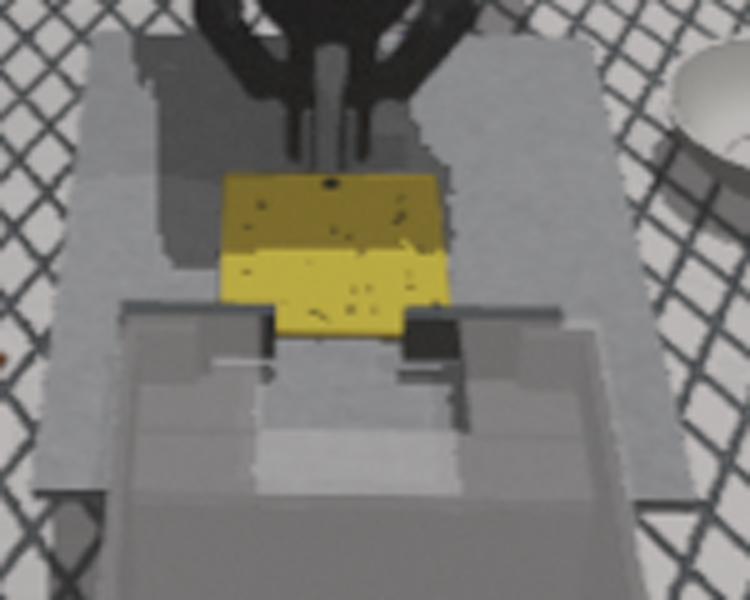

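```bash
python3 -c "
from h import *
import pickle
c0,s0=np.cos(YB),np.sin(YB)
L=lambda P:(round(c0*(P[0]-S0[0])+s0*(P[1]-S0[1]),4),round(-s0*(P[0]-S0[0])+c0*(P[1]-S0[1]),4))
s=pickle.load(open('pics/s5.pkl','rb'))
S=lambda u,v,z:L(at(s,u/5+280-.4,v/5+165-.4,z))
print('scene front',S(275,332,.126),S(403,333,.126),'L',S(450,300,.126),S(438,176,.126),'R',S(219,300,.126),S(224,174,.126),'notch',S(403,305,.154),S(275,301,.154))
t=pickle.load(open('pics/w5s.pkl','rb'));c=pickle.load(open('pics/w5.pkl','rb'));T=wT(t,c)
f=lambda u,v,z:L(at(c,u/1.25-.1,v/1.25-.1,z,T))
print('wrist L',f(240,10,.126),f(266,288,.126),'R',f(544,10,.126),f(521,288,.126))
print('tcp',L(t['tool_pos']))
"
```

```text
scene front (np.float64(-0.0122), np.float64(-0.026)) (np.float64(-0.0128), np.float64(0.0281)) L (np.float64(-0.0343), np.float64(0.0495)) (np.float64(-0.1215), np.float64(0.0504)) R (np.float64(-0.0322), np.float64(-0.0502)) (np.float64(-0.1213), np.float64(-0.0496)) notch (np.float64(0.001), np.float64(0.0258)) (np.float64(-0.0004), np.float64(-0.0265))
wrist L (np.float64(-0.0263), np.float64(0.0485)) (np.float64(-0.121), np.float64(0.049)) R (np.float64(-0.0264), np.float64(-0.0485)) (np.float64(-0.1213), np.float64(-0.0492))
tcp (np.float64(-0.1341), np.float64(-0.001))
```

{"name": "drive_tool", "arguments": {"commands": [[[0.002,0,0,0],[0.004,0,0,0],[0.006,0,0,0],[0.008,0,0,0],[0.0095,0,0,0],[0.011,0,0,0],[0.0125,0,0,0],[0.014,0,0,0]]]}}

```text
time: 11.95
tool_pos: [0.5458, 0.0724, 0.1223]
orientation: [3.14, -0.101, -0.0]
ft_force: [-0.1, 0.7, 0.5]
gripper_width: 0.0119
```

{"name": "drive_tool", "arguments": {"commands": [[[0.001,0,0,0],[0.002,0,0,0],[0.003,0,0,0],[0.004,0,0,0],[0.005,0,0,0]]]}}

```text
time: 12.37
tool_pos: [0.5507, 0.0721, 0.1223]
orientation: [3.14, -0.101, -0.0]
ft_force: [-0.1, -0.3, -0.3]
gripper_width: 0.0121
```

{"name": "drive_tool", "arguments": {"commands": [[[0.001,0,0,0],[0.002,0,0,0],[0.003,0,0,0],[0.004,0,0,0],[0.005,0,0,0]]]}}

```text
time: 12.78
tool_pos: [0.5557, 0.0718, 0.1223]
orientation: [3.14, -0.101, 0.0]
ft_force: [-0.1, -0.7, -0.2]
gripper_width: 0.0118
```

```bash
python3 -c "
from h import *
c=cap('scene','s6')
cv2.imwrite('pics/s6c.png',cv2.resize(c['image'][165:285,280:430],None,fx=5,fy=5,interpolation=cv2.INTER_CUBIC))
"
```

```text
(no output)
```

View pics/s6c.png

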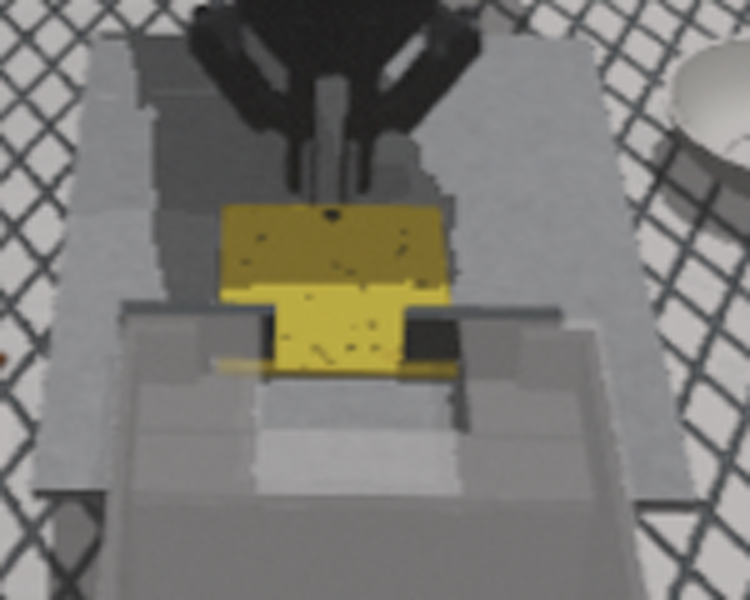

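{"name": "drive_tool", "arguments": {"commands": [[[0.002,0,0,0],[0.004,0,0,0],[0.006,0,0,0],[0.009,0,0,0],[0.012,0,0,0],[0.015,0,0,0],[0.018,0,0,0],[0.021,0,0,0],[0.024,0,0,0],[0.027,0,0,0],[0.03,0,0,0]]]}}

```text
time: 13.75
tool_pos: [0.5858, 0.0698, 0.1222]
orientation: [3.14, -0.101, -0.0]
ft_force: [-0.4, -0.2, 1.0]
gripper_width: 0.0118
```

{"name": "drive_tool", "arguments": {"commands": [[[0.003,0,0,0],[0.006,0,0,0],[0.009,0,0,0],[0.012,0,0,0],[0.015,0,0,0],[0.018,0,0,0],[0.021,0,0,0],[0.024,0,0,0],[0.027,0,0,0],[0.03,0,0,0]]]}}

```text
time: 14.58
tool_pos: [0.6158, 0.0679, 0.1223]
orientation: [3.14, -0.101, 0.0]
ft_force: [0.3, 0.8, 0.3]
gripper_width: 0.0122
```

```bash
python3 -c "
from h import *
import pickle
plan()
s=arm.sense()
c=cap('wrist','w7');pickle.dump(s,open('pics/w7s.pkl','wb'))
c=cap('scene','s7')
cv2.imwrite('pics/s7c.png',cv2.resize(c['image'][165:285,280:430],None,fx=5,fy=5,interpolation=cv2.INTER_CUBIC))
"
```

```text
t 14.5833 p [0.6158 0.0679 0.1223] yaw -0.0642 F [0.34 0.77 0.35] w 0.0122
```

View pics/s7c.png

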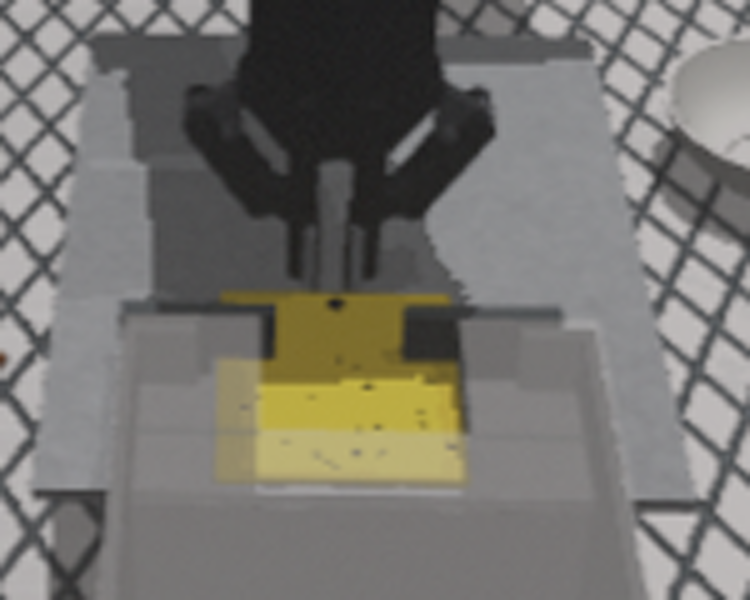

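View pics/w7.png

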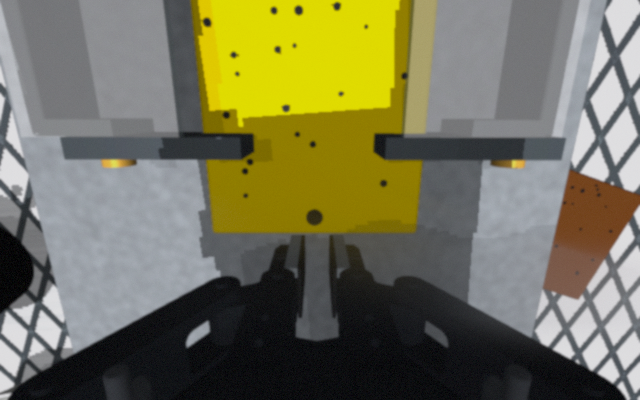

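{"name": "drive_tool", "arguments": {"commands": [[[0.002,0,0,0],[0.004,0,0,0],[0.006,0,0,0],[0.008,0,0,0],[0.01,0,0,0],[0.012,0,0,0],[0.014,0,0,0],[0.016,0,0,0],[0.018,0,0,0],[0.02,0,0,0]]]}}

```text
time: 15.52
tool_pos: [0.6356, 0.0666, 0.1223]
orientation: [3.14, -0.101, 0.0]
ft_force: [-0.7, -0.0, 0.4]
gripper_width: 0.0124
```

{"name": "drive_tool", "arguments": {"commands": [[[0.002,0,0,0],[0.004,0,0,0],[0.006,0,0,0],[0.008,0,0,0],[0.01,0,0,0],[0.012,0,0,0]]]}}

```text
time: 16.02
tool_pos: [0.6476, 0.0658, 0.1223]
orientation: [3.14, -0.101, 0.0]
ft_force: [0.1, 0.2, 0.5]
gripper_width: 0.0119
```

{"name": "drive_tool", "arguments": {"commands": [[[0.002,0,0,0],[0.004,0,0,0],[0.006,0,0,0],[0.008,0,0,0],[0.01,0,0,0],[0.012,0,0,0]]]}}

```text
time: 16.52
tool_pos: [0.6596, 0.0651, 0.1223]
orientation: [3.14, -0.101, 0.0]
ft_force: [-0.2, -0.1, 0.3]
gripper_width: 0.0122
```

```bash
python3 -c "
from h import *
import pickle
plan()
c=cap('scene','s8')
cv2.imwrite('pics/s8c.png',cv2.resize(c['image'][165:345,280:430],None,fx=3.3,fy=3.3,interpolation=cv2.INTER_CUBIC))
"
```

```text
t 16.5167 p [0.6596 0.0651 0.1223] yaw -0.0642 F [-0.15 -0.07  0.34] w 0.0122
```

View pics/s8c.png

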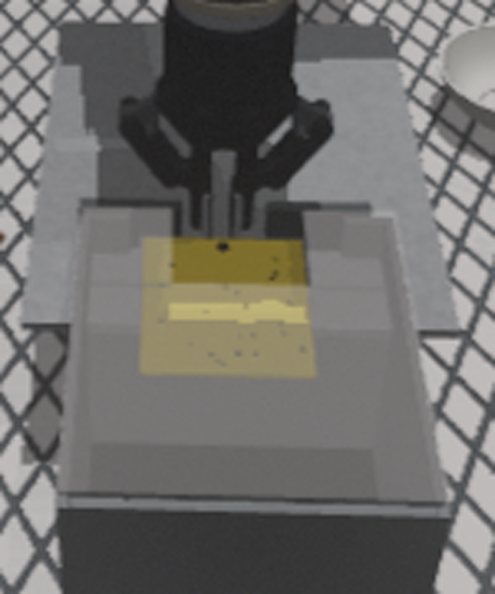

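{"name": "drive_tool", "arguments": {"commands": [[[0.002,0,0,0],[0.004,0,0,0],[0.006,0,0,0],[0.008,0,0,0],[0.01,0,0,0],[0.012,0,0,0],[0.012,0,0,0]]]}}

```text
time: 17.15
tool_pos: [0.6718, 0.0643, 0.1223]
orientation: [3.14, -0.101, 0.001]
ft_force: [0.7, -0.3, -0.5]
gripper_width: 0.0121
```

{"name": "drive_tool", "arguments": {"commands": [[[0.002,0,0,0],[0.004,0,0,0],[0.006,0,0,0],[0.006,0,0,0],[0.006,0,0,0]]]}}

```text
time: 17.57
tool_pos: [0.6774, 0.0639, 0.1222]
orientation: [3.14, -0.101, 0.0]
ft_force: [-0.4, 0.0, 0.1]
gripper_width: 0.0122
```

```bash
python3 -c "
from h import *
import pickle
plan()
c=cap('scene','s9')
cv2.imwrite('pics/s9c.png',cv2.resize(c['image'][165:345,280:430],None,fx=3.3,fy=3.3,interpolation=cv2.INTER_CUBIC))
"
```

```text
t 17.5667 p [0.6774 0.0639 0.1222] yaw -0.0642 F [-0.35  0.05  0.06] w 0.0122
```

View pics/s9c.png

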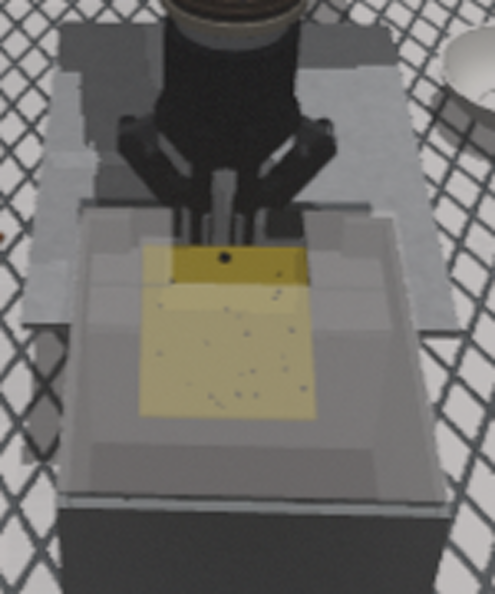

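{"name": "drive_tool", "arguments": {"commands": [[[0.002,0,0,0],[0.004,0,0,0],[0.004,0,0,0],[0.004,0,0,0],[0.004,0,0,0]]]}}

```text
time: 18.03
tool_pos: [0.6813, 0.0637, 0.1222]
orientation: [3.14, -0.101, -0.0]
ft_force: [0.5, 0.8, 0.2]
gripper_width: 0.0122
```

```bash
python3 -c "
from h import *
import pickle
plan()
c=cap('scene','s10')
cv2.imwrite('pics/s10c.png',cv2.resize(c['image'][165:345,280:430],None,fx=3.3,fy=3.3,interpolation=cv2.INTER_CUBIC))
c=cap('wrist','w10')
"
```

```text
t 18.0333 p [0.6813 0.0637 0.1222] yaw -0.0642 F [0.48 0.78 0.25] w 0.0122
```

View pics/s10c.png

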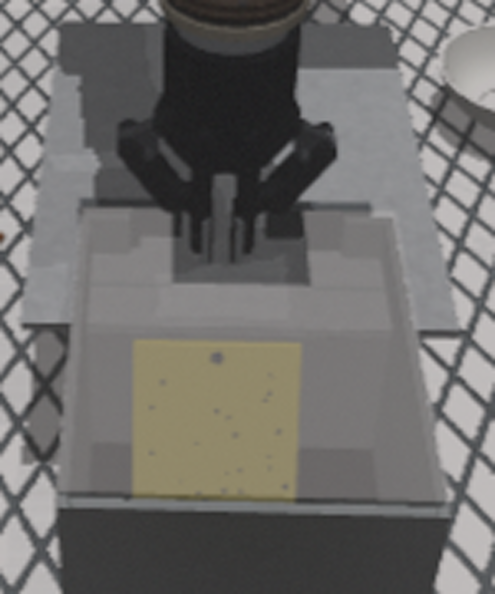

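View pics/w10.png

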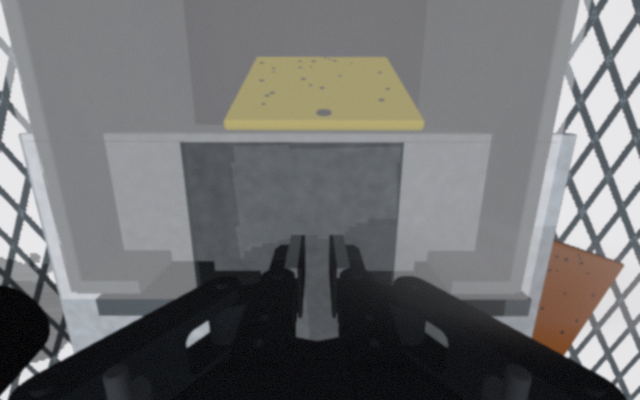

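It dropped off the ledge. Back out straight, rise, and check.

{"name": "drive_tool", "arguments": {"commands": [[[-0.01,0,0,0],[-0.025,0,0,0],[-0.045,0,0,0],[-0.07,0,0,0],[-0.09,0,-0.02,0],[-0.1,0,-0.05,0],[-0.1,0,-0.08,0],[-0.1,0,-0.11,0],[-0.1,0,-0.13,0],[-0.1,0,-0.13,0],[-0.1,0,-0.13,0],[-0.1,0,-0.13,0]]]}}

```text
time: 19.13
tool_pos: [0.5811, 0.0701, 0.2515]
orientation: [3.14, -0.101, -0.002]
ft_force: [0.1, -1.0, -0.3]
gripper_width: 0.0121
```

```bash
python3 -c "
from h import *
import pickle
plan()
c=cap('scene','s11')
s=lambda u,v,z:at(c,u,v,z)
cv2.imwrite('pics/s11c.png',cv2.resize(c['image'][165:345,280:430],None,fx=3.3,fy=3.3,interpolation=cv2.INTER_CUBIC))
S=lambda u,v:at(c,u/3.3+280-.35,v/3.3+165-.35,.014)
panel([S(297,497),S(133,495),S(133,341),S(301,344)])
"
```

```text
t 19.1333 p [0.5811 0.0701 0.2515] yaw -0.0642 F [ 0.12 -1.   -0.31] w 0.0121
centre [0.7194 0.0608] yaws -0.0964 -0.0551 rel -0.0137 slotframe 0.0541 -0.0019 sizes 0.1258 0.1085
```

View pics/s11c.png

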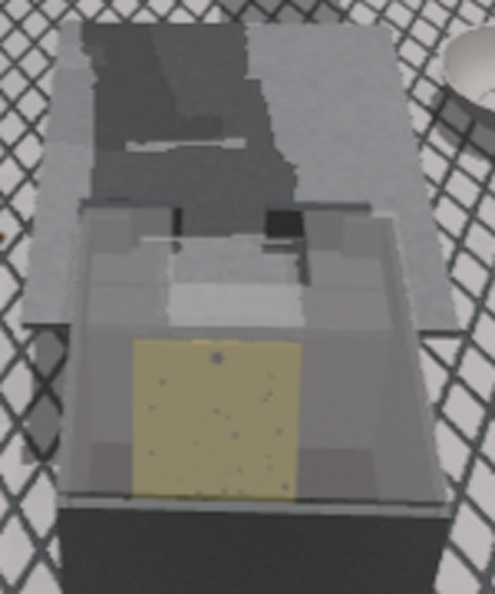

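View pics/s11.png

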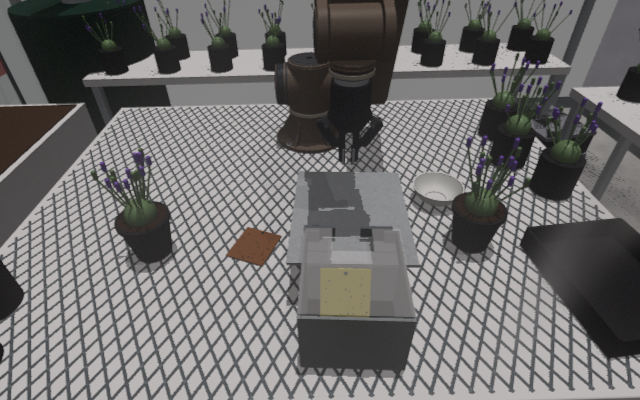

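```bash
cat > pnp.py <<'E'
from h import *
def pnp(c,px,T=None):
    f=200/np.tan(np.radians(c['vertical_fov'])/2)
    K=np.array([[f,0,c['cx']],[0,f,c['cy']],[0,0,1.]])
    O=np.array([[.055,.05,.003],[.055,-.05,.003],[-.055,-.05,.003],[-.055,.05,.003]])
    n,rv,tv,e=cv2.solvePnPGeneric(O,np.array(px,float),K,None,flags=cv2.SOLVEPNP_IPPE)
    if T is None:
        T=np.eye(4);T[:3,:3]=rot(c['orientation']);T[:3,3]=c['position']
    for r,t,er in zip(rv,tv,e):
        Rw=T[:3,:3]@R.from_rotvec(r.ravel()).as_matrix();p=T[:3,:3]@t.ravel()+T[:3,3]
        d=p[:2]-S0;cc,ss=np.cos(YB),np.sin(YB)
        print('p',p.round(4),'slot',(cc*d[0]+ss*d[1]).round(4),'xaxis',Rw[:,0].round(3),'z',Rw[:,2].round(3),'err',er)
E
python3 - <<'E'
from pnp import *
import pickle
c=pickle.load(open('pics/s11.pkl','rb'))
pnp(c,[(u/3.3+280-.35,v/3.3+165-.35) for u,v in((297,497),(133,495),(133,341),(301,344))])
s=arm.sense();
w=cap('wrist','w12');pickle.dump(s,open('pics/w12s.pkl','wb'))
c=cap('top','t12');cv2.imwrite('pics/t12c.png',cv2.resize(c['image'][70:190,250:365],None,fx=5,fy=5,interpolation=cv2.INTER_CUBIC))
c=cap('scene','s12');cv2.imwrite('pics/s12c.png',cv2.resize(c['image'][225:325,295:415],None,fx=6,fy=6,interpolation=cv2.INTER_CUBIC))
E
```

```text
p [0.7663 0.0551 0.0633] slot 0.1013 xaxis [-0.219  0.971 -0.097] z [-0.892 -0.239 -0.385] err [35.83490809]
p [0.7621 0.055  0.0692] slot 0.0971 xaxis [0.1   0.718 0.689] z [-0.04   0.695 -0.718] err [36.24690068]
```

View pics/w12.png

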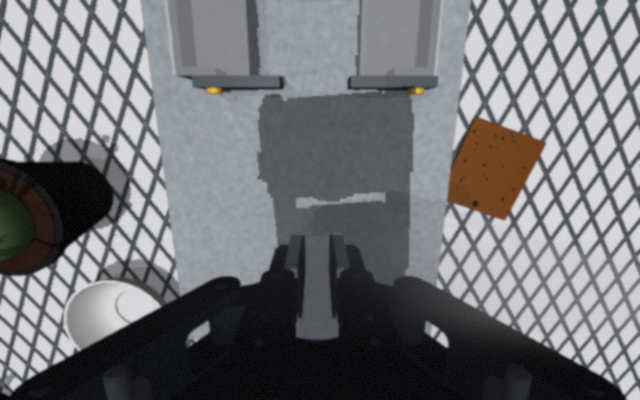

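View pics/t12c.png

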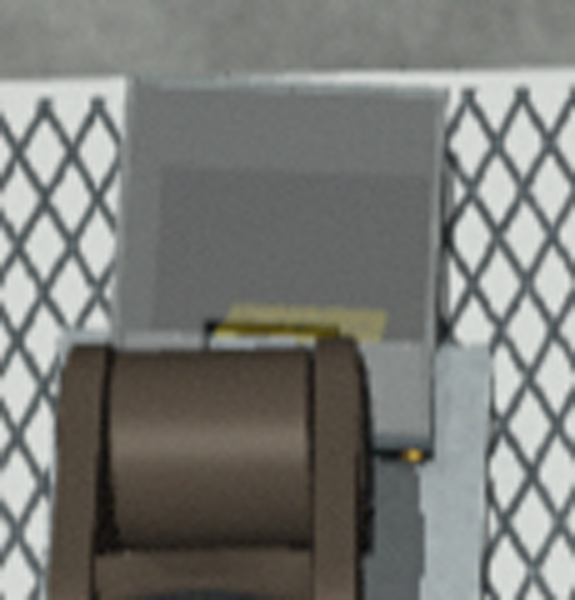

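View pics/s12c.png

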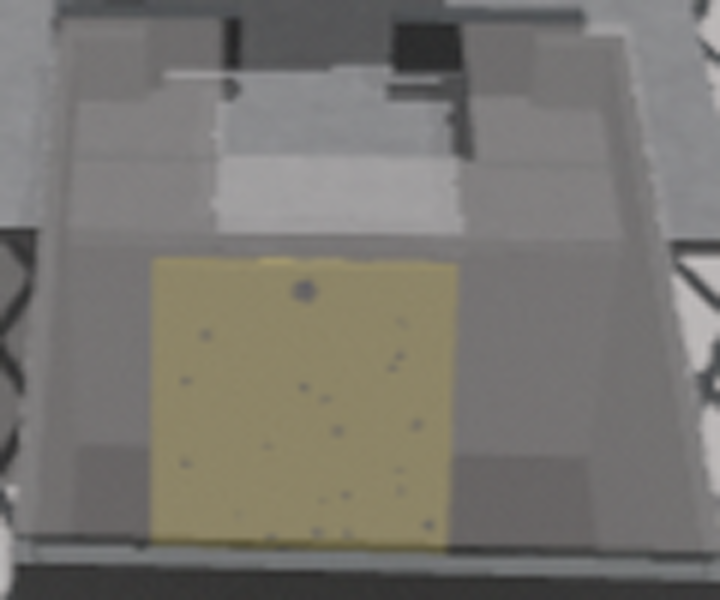

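```bash
python3 - <<'E'
from h import *
import pickle
c=pickle.load(open('pics/s12.pkl','rb'));f=200/np.tan(np.radians(c['vertical_fov'])/2)
cc,ss=np.cos(YB),np.sin(YB)
for v,ul,ur in((260,151,459),(400,151,455),(540,151,448)):
    D=f*.1/((ur-ul)/6)
    p,d=ray(c,((ul+ur)/2)/6+295-.42,v/6+225-.42); P=p+d*D
    e=P[:2]-S0;print(P.round(4),'slot x',(cc*e[0]+ss*e[1]).round(4),'y',(-ss*e[0]+cc*e[1]).round(4))
t=pickle.load(open('pics/s12.pkl','rb'))
c=cap('top','t12')
for q in((232,305),(387,310),(383,340),(216,335)):
    for z in(.12,.1,.01): print(q,z,at(c,q[0]/5+250-.4,q[1]/5+70-.4,z)[:2].round(3))
E
```

```text
[0.746  0.0559 0.1146] slot x 0.081 y -0.0051
[0.7674 0.0548 0.0707] slot x 0.1024 y -0.0048
[0.7847 0.0538 0.019 ] slot x 0.1197 y -0.0047
(232, 305) 0.12 [0.761 0.095]
(232, 305) 0.1 [0.767 0.097]
(232, 305) 0.01 [0.794 0.104]
(387, 310) 0.12 [0.756 0.002]
(387, 310) 0.1 [0.762 0.002]
(387, 310) 0.01 [0.788 0.004]
(383, 340) 0.12 [0.737 0.005]
(383, 340) 0.1 [0.743 0.005]
(383, 340) 0.01 [0.768 0.007]
(216, 335) 0.12 [0.742 0.105]
(216, 335) 0.1 [0.748 0.107]
(216, 335) 0.01 [0.774 0.115]
```

```bash
python3 - <<'E'
from h import *
a=cv2.imread('pics/s11.png');c=cap('scene','s13')['image']
d=cv2.absdiff(a,c)[225:325,295:415];print(d.max(),d.mean())
z=cv2.imread('pics/scene0.png')
for n,(x0,x1,y0,y1) in dict(a=(440,520,140,255),b=(85,180,145,265),bowl=(410,468,172,212)).items(): print(n,cv2.absdiff(z,c)[y0:y1,x0:x1].mean())
plan()
arm.job_done()
E
```

```text
5 0.6553055555555556
a 2.245072463768116
b 8.771286549707602
bowl 2.4721264367816094
t 19.4333 p [0.5814 0.0701 0.2515] yaw -0.0641 F [ 0.78 -1.22 -0.35] w 0.0119
the job is handed in; nothing more can be done
```

The panel is through the slot and in the box's well, and the job is handed in at 19.4 s of the allowed 72 s.

- **Finding the slot:** the pictures put the plate about 7 mm to the right of the box's middle.
- **Pushing:** I pushed the panel sideways until it was in line with the slot, within about 1 mm and 0.002 rad. I then eased it in from the tail with the nearly shut fingers running in the notch. The wrist force readings after each push stayed within their noise of about 1 N.
- **Last checks of the panel:** it did not land flat. It leans with its front end on the well floor and its tail against the ledge wall. I estimate its centre about 100 mm behind the plate's front face and about 58 mm below the table, within the limits. It did not move between pictures about 0.3 s apart, and looked the same as in the picture taken just after it fell, about 1.4 s before hand-in.
- **A check that disagreed:** a pose fit from the panel's four corners gave a large error and I did not use it. The panel's lower edge is probably hidden by the box wall. The position above comes from the panel's apparent width in the picture instead.
- **Pots and bowl:** they stand at the same places in the picture as at the start. The area around the right pot differs more than the others between the first and last pictures. I put that down to the arm's shadow having moved and did not measure it further. The robot stands clear and touches nothing.

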